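# Hang the blue cup in the gap on the rail and nest the other two in it

## Task

Put the set of parts cups away: take the blue hook cup from its sloped rest and hang it by its hook on the upper bar of the rail, lowering it through the gap between the two grey cups that hang there without pushing those out of place. Then nest the yellow cup fully down inside the hanging blue one, and after that the red cup fully down inside the yellow one. Set every cup down in its place rather than dropping it, and leave the brass weight and the tape measure where they are.

Things in the scene. Friction and masses are not known exactly. Their poses are not given: they have to be found in the camera images.
- big_cup_tab (a point): Blue round hook cup, about 160 g: centre of its black upright grip tab. Axes are the cup's: z up along the cup, x towards its hook (its back), y along the bar it will hang on. The tab is 10 mm thick along x, 26 mm wide along y; its top is 14 mm above this point, the steel hook's roof 25 mm below. The cup's underside centre lies at x -36, z -91 mm from here. At first it leans, see rest_floor
- rest_floor (a point): Plywood rest, fixed, in which the blue cup stands at first: middle of its floor. z is the floor's normal, which leans 0.5 rad (29 degrees) from vertical towards the robot's side; the cup leans with it, hook at the upper rear, so its tab is taken squarely along this slanting axis, one finger before and one behind it. It lifts out along z; front lip 20 mm, side lips 12 mm high
- big_cup_hook (a point): Same blue cup, same axes: its hook's seat, where the axis of the rail's upper bar lies once hung. It is 6 mm behind (+x) and 36 mm below the tab point, 42 mm behind the cup's axis, level with the rim. From here: strap face x -6, rear lip face x +9.5 (mouth 15.5 mm for a 10 mm bar), roof underside z +5, lip's end z -19 mm, its last 10 mm flared backwards. Hook 26 mm wide
- big_cup_floor (a point): Same cup: centre of its inner floor, 5 mm above its underside; same axes. The cup is 55 mm high, 64 mm across its rim, 54 mm across its foot, wall 2.5 mm (inside 59 mm at the rim, about 49 mm at the floor)
- rail_bar (a point): Hanging rail, fixed, light wood posts and two level steel bars: middle of the upper bar (10 mm thick, 110 mm above the bench). y runs along the bars, -x is the front, where the cups hang, z up. Posts (14 mm wide, tops 18 mm above this point) stand 165 mm either way. The lower bar, 12 mm thick, is 45 mm below (1 mm forward); a hung cup leans its strap on it, some 6 degrees out of upright
- left_cup_hook (a point): Grey cup hanging left (+y of the rail) of the gap, loose: its hook's seat, on the upper bar; axes as the blue cup's. 60 mm across its rim, 55 mm high, its axis 42 mm in front of (-x) this point, its rim level with it; its short black tab ends 22 mm above. The gap's middle is half-way between the grey cups, which hang 134 to 142 mm apart
- right_cup_hook (a point): The like grey cup hanging right (-y of the rail) of the gap: the seat of its hook, as for the left one
- middle_cup_mid (a point): Yellow round cup, loose, about 90 g, standing on the bench: its centre, 42.5 mm above its underside. 85 mm high, 50 mm across its rim, 42 mm across its foot, wall 2.5 mm. Nested fully, its rim stands 35 mm above the blue cup's
- middle_cup_foot (a point): Same yellow cup: centre of its underside
- middle_cup_floor (a point): Same yellow cup: centre of its inner floor, 4 mm above its underside (inside 45 mm across at the rim, 37 mm at the floor)
- small_cup_mid (a point): Red round cup, loose, about 70 g, standing on the bench: its centre, 58 mm above its underside. 116 mm high, 35 mm across its rim, 29 mm across its foot, wall 2.5 mm. Nested fully, its rim stands 35 mm above the yellow cup's
- small_cup_foot (a point): Same red cup: centre of its underside
- brass_weight: Bystander: round brass weight with a knob, 47 mm across, 44 mm high; origin under its centre
- tape_measure: Bystander: yellow pocket tape measure, 38x86x62 mm; origin under its centre
Things that resemble listed ones, but are neither listed nor needed, are in the scene too. What is shaped like the part that bears big_cup_tab but turquoise is not meant.

How it is judged:
By the outcome, as a careful person would: the job done as asked, in the order asked, and still so for the second after the job is handed in, with the robot touching nothing.
It also fails if it takes over 72 s, if anything falls off the work surface, if the arm or the gripper's body presses on something with over 40 N, if the wrist force passes 120 N, or if a joint passes its speed limit or range.

## Robot

A 7-joint arm with a two-finger parallel gripper is mounted at the origin on a cart in front of the work surface, level with it; the furniture and walls round the work are solid. World frame = base frame: x ahead of the robot, y to its left, z up, the work surface at z = 0. Lengths are in m, angles in rad, forces in N, time in s.
With the tool pointing down it reaches from about 0.425 to 0.875 m from the base axis. Payload 8.4 kg.
Tool frame: the origin (TCP) lies between the finger pads; the fingertips stand 19 mm ahead of it and the grasp point (between the pads) is the TCP; z points along the fingers, y is the line along which they close (so a half turn about z gives the same grasp; the last joint's range is limited). The gripper opens to 87 mm and grips with 3 to 60 N. Pads are 19 mm wide; open, the fingers measure 117 mm over their backs; the gripper's body (75 mm by 190 mm) begins 51 mm behind the grasp point.
Start: joints at [-1.404, 0.333, 0.04, 1.465, -0.013, 1.343, -0.059], TCP at [0.171, 0.627, 0.242] pointing down, gripper open.
Joint ranges: [-2.58, 2.58], [-0.38, 2.09], [-1.3, 1.39], [0.25, 2.4], [-1.5, 4.64], [0.08, 2.09], [-2.65, 2.65]. Speed limits (rad/s): [2.22, 2.22, 2.79, 2.79, 3.14, 3.14, 3.14].

## Interface

Orientations are given as a rotation vector (axis times angle).
In Python, from station import robot gives the robot as it stands.
- The arm moves only by the shell command python3 -m handwheel 'ROWS' [OPENING] [FORCE]. ROWS is JSON, a list of rows, each a list of 6 numbers: the shift along the tool's x, y, z in m, then the turn, a rotation vector about the tool's x, y, z in rad. In form: [[tx, ty, tz, ax, ay, az], ...]. A call has 1 to 5 rows; each row is the pose to reach, as a shift and turn from the pose commanded when the call began, along the tool's axes at that moment; what a row does not reach only later rows make up. A row lasts 1/12 s, in which the tool goes at most 41.7 mm and 7.16 degrees, less where a joint would pass 70% of its speed; a pose out of reach is approached as far as the arm can. A call with a gripper value outside its range is refused whole. OPENING is the finger opening in m, from 0 to 0.087, set as the call begins (- or left out, the last holds). The fingers move at their own pace and stop on an object; FORCE is the grip in N (left out, the last holds). Time passes only in rows, so rows that repeat a pose let the fingers close. It gives the time, the measured TCP pose, the force, the opening and the grip force at its end, in the units of the state.
- robot.state(): the state, without advancing time (a new reading comes with each control period).
- robot.read_camera(name): name is "side" or "top" or "wrist"; returns a dict with "img" (400x640x3 uint8, red, green, blue), "z_map" (400x640 float32, m along the optical axis (not along the pixel's ray), 0 where there is no reading), "K" (3x3 intrinsics, pixels), "D" ([k1, k2, p1, p2, k3] as OpenCV has them; the pictures are not rectified), "position" and "attitude" of the camera in the world. Camera axes: x right, y up, looking along -z (the intrinsics and any distortion apply to the point x, -y, -z); pixel columns grow to the right and rows downward; lengths in m; the calibration is good to about 2 mm. A picture is of the moment at which its call begins.
- robot.sign_off(): hands the job in; it is judged then, once.
The state is a dict: "clock": time; "joint_pos": joint angles; "joint_velocities": joint speeds; "joint_efforts": joint torques, N m; "tcp_pos": TCP position; "orientation": TCP orientation; "force": force on the tool from outside, world axes, zero at the start; "wrist_torque": the same for the moment, N m; "finger_gap": finger opening in m; "gripper_force": force on a finger pad.
Only numpy, scipy, OpenCV 4.12 (cv2) and the standard library are available. Lean on these libraries where they do the work, as an engineer would, in place of code of your own. Each camera call takes 0.05 s, during which the arm holds its last target. There are 200 camera calls.

## Working session

There is one attempt and no reset: what is moved stays moved. The work goes in short steps, Python scripts to look and compute and a shell command to move; the robot and the scene stay as the last step left them, time stands still between calls to the robot, and variables do not carry over. Pictures are saved under pics/ and viewed, at most 10 in all, crops included, and the job is handed in when it is done.

```bash
mkdir -p pics; ls; cat > h.py <<'E'
import numpy as np, cv2
from scipy.spatial.transform import Rotation as R
from station import robot
def cam(n):
    c=robot.read_camera(n); a=np.array(c["attitude"],float)
    c["R"]=a if a.shape==(3,3) else (R.from_rotvec(a).as_matrix() if a.size==3 else R.from_quat(a).as_matrix())
    c["p"]=np.array(c["position"]); return c
def cloud(c):
    h,w=c["z_map"].shape
    u,v=np.meshgrid(np.arange(w),np.arange(h))
    n=cv2.undistortPoints(np.stack([u,v],-1).reshape(-1,1,2).astype(np.float64),np.array(c["K"],float),np.array(c["D"],float)).reshape(h,w,2)
    z=c["z_map"].astype(float)
    P=np.stack([n[...,0]*z,-n[...,1]*z,-z],-1)@c["R"].T+c["p"]
    P[z<=0]=np.nan
    return P
def save(c,n,crop=None,s=1):
    im=c["img"][...,::-1]
    if crop: x0,y0,x1,y1=crop; im=im[y0:y1,x0:x1]
    cv2.imwrite(f"pics/{n}.png",cv2.resize(im,None,fx=s,fy=s,interpolation=cv2.INTER_CUBIC))
E
python3 - <<'E'
from h import *
for n in("top","side"):
    c=cam(n); save(c,n+"0"); print(n,c["attitude"],c["p"],np.round(c["K"],1).tolist(),c["D"])
    np.savez(n+"0.npz",P=cloud(c),img=c["img"])
print(robot.state())
E
```

```text
pics
top [ 0.1733095  -0.13033162 -1.57573966] [ 0.25247241 -0.06121143  1.39731106] [[444.1, 0.0, 316.0], [0.0, 444.1, 203.0], [0.0, 0.0, 1.0]] [-0.02034512  0.          0.          0.          0.        ]
side [ 0.81940195 -0.20480589 -0.40738971] [ 0.11358711 -0.81616382  0.86123541] [[443.9, 0.0, 313.4], [0.0, 443.9, 198.8], [0.0, 0.0, 1.0]] [-0.02020741  0.          0.          0.          0.        ]
{'clock': 0.1, 'joint_pos': array([-1.40420935,  0.33384643,  0.03988776,  1.46619977, -0.01338253,
        1.34332559, -0.05851585]), 'joint_velocities': array([ 2.46251962e-03,  1.53015650e-05, -3.88968931e-04, -1.28724053e-03,
       -8.08183297e-04,  3.95756108e-04, -1.40499093e-03]), 'joint_efforts': array([ 3.70988491e-03, -6.57807398e+01,  1.33941874e+00, -4.04702926e+01,
       -5.97401359e-02,  4.09410219e-02,  4.74514081e-05]), 'tcp_pos': array([0.17066457, 0.62676564, 0.24073613]), 'orientation': array([-4.16323321e-01, -3.11380488e+00,  2.37391796e-03]), 'force': array([-0.71528319, -0.12656998, -0.49540151]), 'wrist_torque': array([-0.00379252,  0.02922629, -0.0026522 ]), 'gripper_force': 0.0, 'finger_gap': 0.08733303420991638}
```

View pics/top0.png

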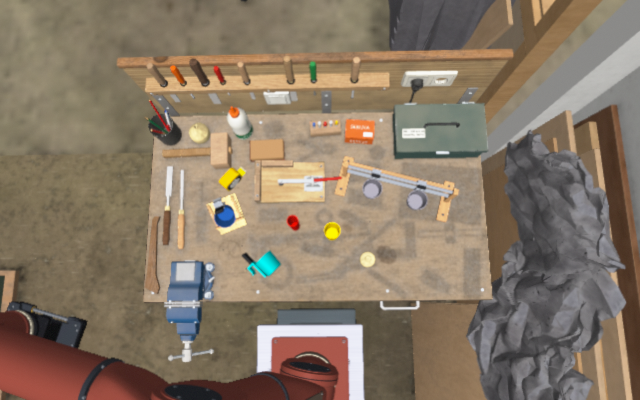

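View pics/side0.png

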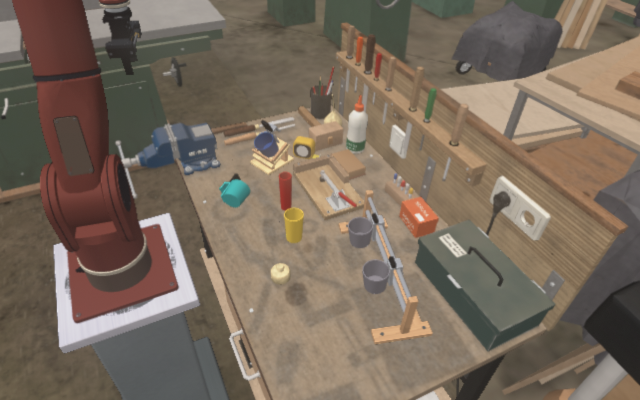

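Top view: the blue cup is in its plywood rest at (225,214), with the turquoise decoy lying at (263,264). The yellow cup is at (332,231), and the other yellow thing is the tape measure at (232,178). The red cup is at (293,223), and the other red thing is a handle at (325,179). The grey cups are at (372,188) and (416,200) on the rail, which runs (345,163)–(452,190). I choose the blue, yellow and red cups listed first, and the close crop will check that.

```bash
python3 - <<'E'
from h import *
from scipy.optimize import least_squares
cl={n:np.load(n+"0.npz") for n in("top","side")}
def rim(Q,zlo,zhi,name):
    Q=Q[(Q[:,2]>zlo)&(Q[:,2]<zhi)]
    if len(Q)<6: print(name,"few",len(Q));return
    f=least_squares(lambda p:np.hypot(Q[:,0]-p[0],Q[:,1]-p[1])-p[2],[*Q[:,:2].mean(0),.02],loss="soft_l1",f_scale=.002).x
    print(name,len(Q),np.round(f,4),"zmax",Q[:,2].max().round(4))
boxes={"top":dict(y=(318,218,346,246),r=(282,210,304,236),g1=(358,176,386,204),g2=(402,188,430,216)),
"side":dict(y=(278,200,308,248),r=(272,165,298,215),g1=(344,215,378,250),g2=(358,258,394,296))}
for n in boxes:
    P,img=cl[n]["P"],cl[n]["img"]
    hsv=cv2.cvtColor(img,cv2.COLOR_RGB2HSV)
    for k,(a,b,c,d) in boxes[n].items():
        Q=P[b:d,a:c].reshape(-1,3);H=hsv[b:d,a:c].reshape(-1,3)
        m=~np.isnan(Q[:,0])
        if k=="y": m&=(abs(H[:,0].astype(int)-28)<8)&(H[:,1]>130)
        if k=="r": m&=((H[:,0]<8)|(H[:,0]>172))&(H[:,1]>130)
        Q=Q[m]; zt={"y":.085,"r":.116,"g1":.108,"g2":.108}[k]
        print(n,k,len(Q),"zmax",Q[:,2].max().round(3),"p99",np.percentile(Q[:,2],98).round(3))
        rim(Q,zt-.012,zt+.012,n+" "+k)
for n in cl:
    P,img=cl[n]["P"],cl[n]["img"]
    m=(P[...,2]>.095)&(P[...,2]<.135)
    # top: bar region
    if n=="top":
        v,u=np.where(m); s=(u>338)&(u<458)&(v>155)&(v<215)
        Q=P[v[s],u[s]]; print("rail region",len(Q))
        post=Q[Q[:,2]>.121]; 
        for q in post[np.argsort(post[:,1])]: print(np.round(q,3),end=" ")
        bar=Q[(Q[:,2]>.105)&(Q[:,2]<.121)]
        print(); r=cv2.fitLine(bar[:,:2].astype(np.float32),cv2.DIST_HUBER,0,.001,.001).ravel(); print("bar",r,len(bar),np.median(bar[:,2]))
    a,b,c,d=dict(top=(200,190,250,238),side=(245,125,295,175))[n]
    Q=P[b:d,a:c]; I=img[b:d,a:c]
    hs=cv2.cvtColor(I,cv2.COLOR_RGB2HSV)
    bl=(abs(hs[...,0].astype(int)-112)<12)&(hs[...,1]>110)
    q=Q[bl]; q=q[~np.isnan(q[:,0])]; print(n,"blue",len(q),q.mean(0).round(4),q.min(0).round(3),q.max(0).round(3))
    dk=(I.max(-1)<60)&(Q[...,2]>.03)
    v,u=np.where(dk); print("dark",len(v)); 
    for i in range(len(v)): print((u[i]+a,v[i]+b),Q[v[i],u[i]].round(3),end=";")
    print()
    save(dict(img=img),"rest_"+n,(a-10,b-10,c+10,d+10),6)
E
```

```text
top y 253 zmax 0.092 p99 0.09
top y 59 [ 0.4277 -0.0741  0.0231] zmax 0.0917
top r 150 zmax 0.126 p99 0.119
top r 40 [0.4532 0.0419 0.0157] zmax 0.1262
top g1 778 zmax 0.135 p99 0.12
top g1 89 [ 0.5499 -0.1933  0.0273] zmax 0.12
top g2 782 zmax 0.131 p99 0.118
top g2 93 [ 0.5135 -0.3236  0.0282] zmax 0.1193
side y 553 zmax 0.088 p99 0.086
side y 142 [ 0.428 -0.074  0.023] zmax 0.0884
side r 384 zmax 0.118 p99 0.116
side r 78 [0.4534 0.0421 0.0158] zmax 0.1183
side g1 1186 zmax 0.133 p99 0.127
side g1 208 [ 0.5501 -0.1952  0.0284] zmax 0.1199
side g2 1367 zmax 0.134 p99 0.126
side g2 264 [ 0.5136 -0.3274  0.0284] zmax 0.1198
rail region 738
[ 0.538 -0.44   0.123] [ 0.534 -0.438  0.129] [ 0.531 -0.438  0.128] [ 0.525 -0.437  0.129] [ 0.527 -0.437  0.13 ] [ 0.522 -0.437  0.129] [ 0.54  -0.436  0.126] [ 0.537 -0.435  0.127] [ 0.531 -0.435  0.126] [ 0.534 -0.435  0.127] [ 0.522 -0.434  0.128] [ 0.526 -0.433  0.122] [ 0.538 -0.433  0.125] [ 0.54  -0.433  0.127] [ 0.524 -0.433  0.134] [ 0.534 -0.432  0.127] [ 0.523 -0.432  0.125] [ 0.527 -0.431  0.131] [ 0.523 -0.43   0.123] [ 0.534 -0.429 
[... 5130 characters left out ...]
];(np.int64(218), np.int64(210)) [0.478 0.251 0.161];(np.int64(219), np.int64(210)) [0.478 0.249 0.157];(np.int64(220), np.int64(210)) [0.478 0.246 0.16 ];(np.int64(221), np.int64(210)) [0.478 0.243 0.159];(np.int64(216), np.int64(211)) [0.476 0.258 0.157];(np.int64(217), np.int64(211)) [0.474 0.254 0.163];(np.int64(218), np.int64(211)) [0.475 0.252 0.159];(np.int64(219), np.int64(211)) [0.476 0.249 0.157];(np.int64(220), np.int64(211)) [0.475 0.246 0.16 ];(np.int64(216), np.int64(212)) [0.472 0.257 0.162];<stdin>:37: RuntimeWarning: Mean of empty slice.
  ret = um.true_divide(
Traceback (most recent call last):
ValueError: zero-size array to reduction operation minimum which has no identity
```

```bash
python3 -c "
import cv2,numpy as np
a=cv2.imread('pics/rest_top.png');b=cv2.imread('pics/rest_side.png')
h=min(a.shape[0],b.shape[0]);c=np.hstack([a[:h],b[:h]]);print(c.shape)
cv2.imwrite('pics/rest.png',c[:600,:800] if c.shape[1]<=800 else cv2.resize(c,(800,int(h*800/c.shape[1]))))"
```

```text
[ WARN:0@0.030] global loadsave.cpp:275 findDecoder imread_('pics/rest_side.png'): can't open/read file: check file path/integrity
Traceback (most recent call last):
AttributeError: 'NoneType' object has no attribute 'shape'
```

```bash
python3 - <<'E'
from h import *
cl={n:np.load(n+"0.npz") for n in("top","side")}
ims=[]
for n,(a,b,c,d) in dict(top=(195,185,255,240),side=(240,122,300,177)).items():
    P,img=cl[n]["P"],cl[n]["img"]; Q=P[b:d,a:c]; I=img[b:d,a:c]
    hs=cv2.cvtColor(I,cv2.COLOR_RGB2HSV).astype(int)
    ok=~np.isnan(Q[...,0])
    bl=(abs(hs[...,0]-113)<15)&(hs[...,1]>90)&ok&(I.max(-1)>40)
    dk=(I.max(-1)<60)&(Q[...,2]>.12)&ok
    wood=(abs(hs[...,0]-17)<8)&(hs[...,1]>50)&(I.max(-1)>120)&(Q[...,2]>.012)&ok
    for k,m in(("blue",bl),("dark",dk),("wood",wood)):
        q=Q[m]; print(n,k,len(q), *(np.percentile(q,p,axis=0).round(3) for p in (3,50,97)) if len(q) else [])
    w=Q[wood]
    # RANSAC plane with tilt ~0.5
    best=0;rng=np.random.default_rng(0)
    for _ in range(3000):
        s=w[rng.choice(len(w),3,False)];nn=np.cross(s[1]-s[0],s[2]-s[0]);l=np.linalg.norm(nn)
        if l<1e-5: continue
        nn/=l; nn*=np.sign(nn[2]); 
        if abs(np.arccos(nn[2])-.5)>.12: continue
        k=(abs((w-s[0])@nn)<.003).sum()
        if k>best: best=k;bn=nn;bs=s[0]
    print(n,"plane",best,bn.round(3),"yaw",np.arctan2(-bn[1],-bn[0]).round(3))
    ims.append(cv2.resize(I[...,::-1],(396,363),interpolation=cv2.INTER_CUBIC))
cv2.imwrite("pics/rest.png",np.hstack(ims))
E
```

```text
top blue 298 [0.446 0.228 0.042] [0.474 0.253 0.057] [0.5   0.277 0.115]
top dark 27 [0.474 0.24  0.145] [0.481 0.249 0.159] [0.489 0.258 0.163]
top wood 288 [0.444 0.206 0.014] [0.503 0.232 0.061] [0.559 0.303 0.082]
top plane 81 [-0.444 -0.181  0.877] yaw 0.387
side blue 20 [0.467 0.219 0.049] [0.485 0.272 0.057] [0.498 0.279 0.102]
side dark 19 [0.475 0.238 0.131] [0.482 0.244 0.143] [0.488 0.255 0.153]
side wood 729 [0.445 0.151 0.013] [0.501 0.235 0.035] [0.581 0.449 0.07 ]
side plane 179 [-0.451 -0.213  0.867] yaw 0.44
```

View pics/rest.png

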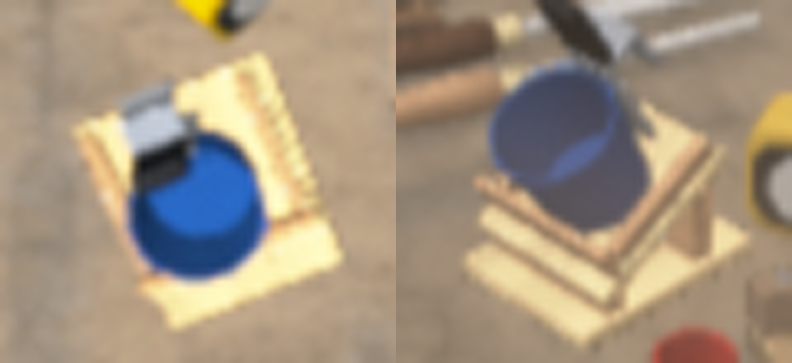

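The crop confirms it. The blue cup sits in the rest with its hook at the upper rear; in the 6.6× crop the tab is at about (160,170), which is about (219,211) in the top view. The rest's yaw is about 0.41.

```bash
cat >> h.py <<'E'
def frame(yaw,lean):
    "tool R: z=-cup z, y=cup x, x=cup y; lean = cup top leaning towards -x of yaw"
    C=(R.from_euler("z",yaw)*R.from_euler("y",-lean)).as_matrix()
    return C, np.stack([C[:,1],C[:,0],-C[:,2]],1)
def go(p,Rt):
    s=robot.state(); R0=R.from_rotvec(s["orientation"]).as_matrix()
    print("t",round(s["clock"],2),"tcp",s["tcp_pos"].round(4),"gap",round(s["finger_gap"],4),"F",s["force"].round(1))
    print("row",(R0.T@(np.array(p)-s["tcp_pos"])).round(4),R.from_matrix(R0.T@Rt).as_rotvec().round(4))
E
python3 - <<'E'
from h import *
P=np.load("top0.npz")["P"]
v=P[255:345,160:220].reshape(-1,3); v=v[~np.isnan(v[:,0])]
print("vise max",np.percentile(v,99,axis=0).round(3),np.percentile(v,1,axis=0).round(3))
C,Rt=frame(.41,.5)
print(C.round(3)); tab=np.array([.485,.252,.146])
go(tab+C[:,2]*.13,Rt)
E
```

```text
vise max [0.362 0.748 0.13 ] [ 0.006  0.283 -0.79 ]
[[ 0.805 -0.399 -0.44 ]
 [ 0.35   0.917 -0.191]
 [ 0.479 -0.     0.878]]
t 0.1 tcp [0.1707 0.6268 0.2407] gap 0.0873 F [-0.7 -0.1 -0.5]
row [-0.3531 -0.318  -0.0188] [-0.4673 -0.2229  0.876 ]
```

```bash
python3 -m handwheel '[[-0.03,-0.027,-0.002,0,0,0],[-0.06,-0.054,-0.004,0,0,0],[-0.09,-0.081,-0.006,0,0,0],[-0.12,-0.108,-0.008,0,0,0],[-0.15,-0.135,-0.01,0,0,0]]' 0.06; python3 -m handwheel '[[-0.03,-0.027,-0.002,0,0,0],[-0.06,-0.054,-0.004,0,0,0],[-0.09,-0.081,-0.006,0,0,0],[-0.12,-0.108,-0.008,0,0,0],[-0.15,-0.135,-0.01,0,0,0]]'; python3 - <<'E'
from h import *
C,Rt=frame(.41,.5)
go(np.array([.485,.252,.146])+C[:,2]*.13,Rt)
E
```

```text
clock: 0.52
tcp_pos: [0.2807, 0.4555, 0.2512]
orientation: [-0.416, -3.114, 0.001]
force: [0.7, 0.6, -0.3]
finger_gap: 0.0635
gripper_force: 0.0
clock: 0.93
tcp_pos: [0.3898, 0.2858, 0.2615]
orientation: [-0.416, -3.114, -0.0]
force: [0.9, 0.4, -0.3]
finger_gap: 0.06
gripper_force: 0.0
t 0.93 tcp [0.3898 0.2858 0.2615] gap 0.06 F [ 0.9  0.4 -0.3]
row [-0.0521 -0.0466  0.0014] [-0.466  -0.2239  0.8757]
```

```bash
python3 -m handwheel '[[-0.026,-0.023,0.001,-0.05,-0.024,0.095],[-0.052,-0.047,0.001,-0.1,-0.049,0.19],[-0.052,-0.047,0.001,-0.15,-0.073,0.285],[-0.052,-0.047,0.001,-0.2,-0.097,0.38],[-0.052,-0.047,0.001,-0.25,-0.121,0.475]]'; python3 -m handwheel '[[0,0,0,-0.05,-0.024,0.095],[0,0,0,-0.1,-0.049,0.19],[0,0,0,-0.15,-0.073,0.285],[0,0,0,-0.2,-0.097,0.38],[0,0,0,-0.216,-0.103,0.4]]';python3 -m handwheel '[[0,0,0,0,0,0],[0,0,0,0,0,0]]'; python3 - <<'E'
from h import *
C,Rt=frame(.41,.5)
go(np.array([.485,.252,.146])+C[:,2]*.13,Rt)
c=cam("wrist"); save(c,"w1"); np.savez("w1.npz",P=cloud(c),img=c["img"])
E
```

```text
clock: 1.35
tcp_pos: [0.4275, 0.2278, 0.2605]
orientation: [1.089, 2.763, 0.347]
force: [-1.2, 0.0, 0.3]
finger_gap: 0.06
gripper_force: 0.0
clock: 1.77
tcp_pos: [0.426, 0.2287, 0.2598]
orientation: [1.542, 2.341, 0.601]
force: [0.4, 0.4, -0.3]
finger_gap: 0.0601
gripper_force: 0.0
clock: 1.93
tcp_pos: [0.427, 0.2283, 0.2605]
orientation: [1.536, 2.347, 0.597]
force: [0.2, 0.1, -0.3]
finger_gap: 0.0603
gripper_force: 0.0
t 1.93 tcp [0.427  0.2283 0.2605] gap 0.0603 F [ 0.2  0.1 -0.3]
row [-0.0014  0.0001  0.0005] [-0.0001  0.0017  0.0021]
```

View pics/w1.png

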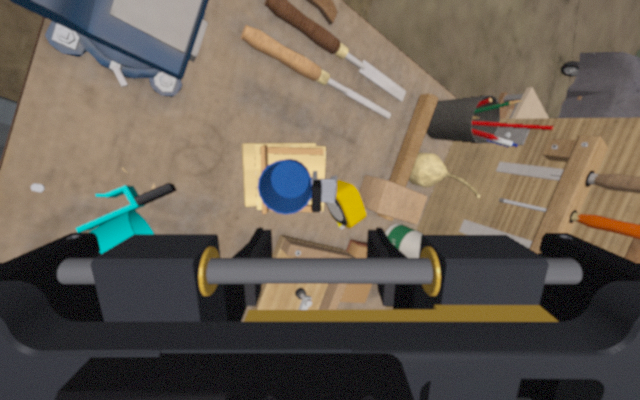

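Wrist view: the tab is at (318,194), with the blue cup centred at (286,187). The rest is nearly square to the image.

```bash
python3 - <<'E'
from h import *
d=np.load("w1.npz");P,img=d["P"],d["img"]
C,Rt=frame(.41,.5)
a,b,c,e=306,172,330,218
I=img[b:e,a:c];Q=P[b:e,a:c]
tab0=np.array([.485,.252,.146])
m=(I.max(-1)<60)&~np.isnan(Q[...,0]); L=(Q[m]-tab0)@C
L=L[(L[:,2]>-.02)]
print(len(L)); print(np.percentile(L,[2,10,50,90,98],axis=0).round(4))
t=L[(L[:,2]>.008)]; print("top",len(t),t.mean(0).round(4),t.min(0).round(4),t.max(0).round(4))
# blue rim
hs=cv2.cvtColor(img,cv2.COLOR_RGB2HSV).astype(int)
bm=(abs(hs[...,0]-113)<15)&(hs[...,1]>90)&~np.isnan(P[...,0]); bm[:,:240]=0; bm[:,340:]=0; bm[:140]=0; bm[230:]=0
B=(P[bm]-tab0)@C; r=B[(B[:,2]>-.045)]
print("rim",len(r),np.percentile(r,[1,50,99],axis=0).round(4)); 
x=B; print("blue extent",np.percentile(x,[1,99],axis=0).round(4))
# wood plane
w=(abs(hs[...,0]-17)<9)&(hs[...,1]>50)&(img.max(-1)>110)&~np.isnan(P[...,0])
W=(P-tab0)@C
w[:, :240]=0;w[:,330:]=0;w[:138]=0;w[215:]=0
W=W[w]; print(np.histogram(W[:,2],bins=np.arange(-.13,-.05,.005)))
f=W[abs(W[:,2]+.092)<.008]
A=np.c_[f[:,:2],np.ones(len(f))]; k=np.linalg.lstsq(A,f[:,2],rcond=None)[0]; print("floor tilt",k.round(4),len(f))
# edge of wood orientation
q,_=np.where(w),0
rc=cv2.minAreaRect((W[:,:2]*1000).astype(np.float32)); print(rc)
E
```

```text
209
[[-0.0066 -0.0065 -0.015 ]
 [-0.0065 -0.0037  0.0007]
 [-0.0036  0.0083  0.0137]
 [-0.0007  0.0161  0.0148]
 [-0.0007  0.0164  0.0153]]
top 176 [-0.0036  0.0056  0.0137] [-0.0075 -0.007   0.0091] [0.0003 0.0166 0.0162]
rim 432 [[-0.0691 -0.0261 -0.0447]
 [-0.0442 -0.0037 -0.0372]
 [-0.0074  0.0343  0.0133]]
blue extent [[-0.0679 -0.0251 -0.0874]
 [-0.0098  0.0331 -0.0348]]
(array([ 71,  64,  92, 128, 513, 531,  31, 989, 110, 141, 339, 159,   7,
         1,   2]), array([-0.13 , -0.125, -0.12 , -0.115, -0.11 , -0.105, -0.1  , -0.095,
       -0.09 , -0.085, -0.08 , -0.075, -0.07 , -0.065, -0.06 , -0.055]))
floor tilt [ 0.0084 -0.004  -0.0908] 1141
((-47.22907257080078, -10.041358947753906), (127.04627227783203, 131.3402557373047), 88.33248138427734)
```

```bash
python3 -m handwheel '[[0.004,-0.0035,0.035,0,0,0],[0.004,-0.0035,0.07,0,0,0],[0.004,-0.0035,0.1,0,0,0],[0.004,-0.0035,0.12,0,0,0],[0.004,-0.0035,0.128,0,0,0]]' 0.06; python3 -m handwheel '[[0,0,0,0,0,0],[0,0,0,0,0,0],[0,0,0,0,0,0],[0,0,0,0,0,0],[0,0,0,0,0,0]]' 0 35;python3 -m handwheel '[[0,0,0,0,0,0],[0,0,0,0,0,0],[0,0,0,0,0,0]]'
```

```text
clock: 2.4
tcp_pos: [0.4791, 0.255, 0.1434]
orientation: [1.537, 2.349, 0.592]
force: [-1.0, -0.5, -0.1]
finger_gap: 0.0601
gripper_force: 0.0
clock: 2.82
tcp_pos: [0.4793, 0.2559, 0.148]
orientation: [1.536, 2.345, 0.601]
force: [-0.1, 0.2, 0.6]
finger_gap: 0.0344
gripper_force: 0.0
clock: 3.07
tcp_pos: [0.4791, 0.2556, 0.1469]
orientation: [1.537, 2.346, 0.599]
force: [-0.4, -1.0, 0.1]
finger_gap: 0.0144
gripper_force: 0.0
```

```bash
python3 -m handwheel '[[0,0,0,0,0,0],[0,0,0,0,0,0],[0,0,0,0,0,0]]'; python3 -m handwheel '[[0,0,-0.01,0,0,0],[0,0,-0.02,0,0,0],[0,0,-0.03,0,0,0],[0,0,-0.045,0,0,0],[0,0,-0.06,0,0,0]]'; python3 -m handwheel '[[0,0,-0.025,0,0,0],[0,0,-0.05,0,0,0],[0,0,-0.08,0,0,0],[0,0,-0.08,0,0,0]]'; python3 - <<'E'
from h import *
C,Rt=frame(-.273,0)
go([.48,.15,.26],Rt)
c=cam("wrist"); save(c,"w2"); 
E
```

```text
clock: 3.32
tcp_pos: [0.4792, 0.2556, 0.1468]
orientation: [1.537, 2.346, 0.598]
force: [-3.1, -1.0, 3.7]
finger_gap: 0.0096
gripper_force: 35.0
clock: 3.73
tcp_pos: [0.4518, 0.2437, 0.2002]
orientation: [1.537, 2.346, 0.598]
force: [-0.1, 0.2, -1.7]
finger_gap: 0.01
gripper_force: 35.0
clock: 4.07
tcp_pos: [0.4163, 0.2312, 0.2708]
orientation: [1.532, 2.351, 0.599]
force: [0.2, -0.4, -0.9]
finger_gap: 0.01
gripper_force: 35.0
t 4.07 tcp [0.4163 0.2312 0.2708] gap 0.01 F [ 0.2 -0.4 -0.9]
row [-0.1     0.0172  0.0218] [ 0.4803 -0.1706  0.674 ]
```

View pics/w2.png

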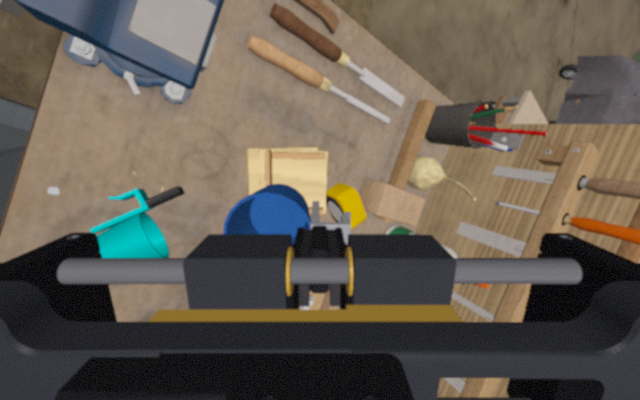

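The blue cup is held by its tab, at about (268,210), clear of the rest.

```bash
python3 -m handwheel '[[-0.02,0.003,0,0.06,-0.021,0.084],[-0.04,0.006,0,0.12,-0.043,0.168],[-0.06,0.01,0,0.18,-0.064,0.252],[-0.08,0.013,0,0.24,-0.085,0.337],[-0.1,0.017,0,0.3,-0.107,0.421]]'; python3 -m handwheel '[[0,0,0,0.06,-0.021,0.084],[0,0,0,0.12,-0.043,0.168],[0,0,0,0.18,-0.064,0.253],[0,0,0,0.18,-0.064,0.253]]'; python3 - <<'E'
from h import *
C,Rt=frame(-.273,0)
bar=np.array([.5725,-.271,.110]); tab=bar+C@np.array([-.0083,0,.036])
print(tab)
go(tab+[0,0,.11],Rt)
E
```

```text
clock: 4.53
tcp_pos: [0.4713, 0.1423, 0.2786]
orientation: [2.17, 2.109, 0.239]
force: [0.9, 0.7, -0.9]
finger_gap: 0.0098
gripper_force: 35.0
clock: 4.87
tcp_pos: [0.4721, 0.143, 0.2776]
orientation: [2.513, 1.885, -0.004]
force: [-0.1, -1.5, -2.0]
finger_gap: 0.0098
gripper_force: 35.0
[ 0.56450738 -0.26876214  0.146     ]
t 4.87 tcp [0.4721 0.143  0.2776] gap 0.0098 F [-0.1 -1.5 -2. ]
row [-0.3694  0.204   0.0223] [-0.0012  0.0025 -0.0106]
```

```bash
python3 -m handwheel '[[-0.03,0.016,0,0,0,0],[-0.065,0.036,0,0,0,0],[-0.1,0.055,0,0,0,0],[-0.135,0.074,0,0,0,0],[-0.17,0.094,0,0,0,0]]';python3 -m handwheel '[[-0.035,0.019,0,0,0,0],[-0.07,0.038,0,0,0,0],[-0.105,0.057,0,0,0,0],[-0.135,0.075,0,0,0,0],[-0.16,0.09,0,0,0,0]]'; python3 -m handwheel '[[-0.02,0.01,0,0,0,0],[-0.039,0.02,0.01,0,0,-0.01],[-0.039,0.02,0.02,0,0,-0.01],[-0.039,0.02,0.02,0,0,-0.01]]';python3 - <<'E'
from h import *
C,Rt=frame(-.273,0)
go([ 0.5645,-0.2688,.256],Rt)
for n in("wrist","side","top"):
    c=cam(n); np.savez(n+"3.npz",P=cloud(c),img=c["img"]); 
    if n=="wrist": save(c,"w3")
    if n=="side": save(c,"s3",(320,160,460,310),4)
E
```

```text
clock: 5.28
tcp_pos: [0.5146, -0.0478, 0.2786]
orientation: [2.502, 1.894, 0.004]
force: [1.1, -0.0, -2.3]
finger_gap: 0.0097
gripper_force: 35.0
clock: 5.7
tcp_pos: [0.5571, -0.2275, 0.2788]
orientation: [2.504, 1.89, 0.001]
force: [0.2, 0.4, -2.3]
finger_gap: 0.0098
gripper_force: 35.0
clock: 6.03
tcp_pos: [0.5647, -0.2681, 0.2562]
orientation: [2.498, 1.904, -0.002]
force: [-0.2, 0.3, -2.1]
finger_gap: 0.0099
gripper_force: 35.0
t 6.03 tcp [ 0.5647 -0.2681  0.2562] gap 0.0099 F [-0.2  0.3 -2.1]
row [-0.0008 -0.      0.0002] [-0.0007  0.0014  0.0046]
```

View pics/w3.png

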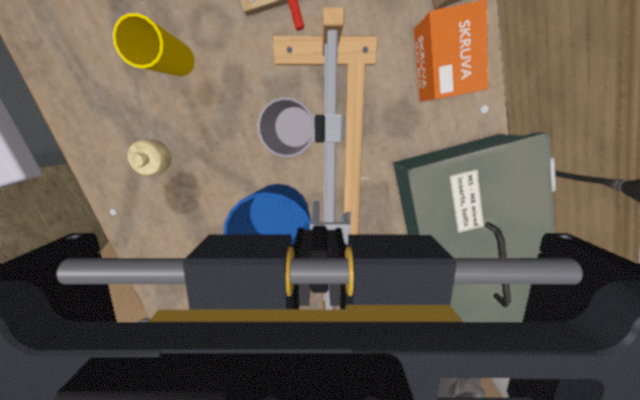

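View pics/s3.png

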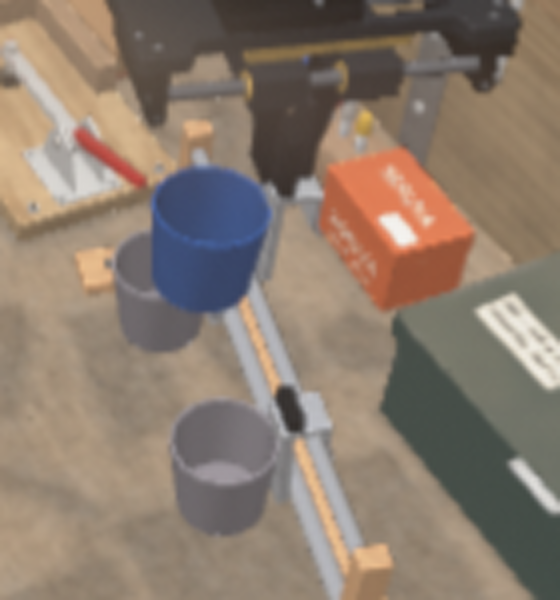

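Wrist view: the bar runs vertically at u≈331, the left grey cup is at (287,127), and the blue cup is held at (268,215). Side crop: the blue cup is above the gap.

```bash
python3 - <<'E'
from h import *
from scipy.optimize import least_squares
C,Rt=frame(-.273,0); o=np.array([.5725,-.271,.110])
def circ(Q,r0): return least_squares(lambda p:np.hypot(Q[:,0]-p[0],Q[:,1]-p[1])-p[2],[*Q[:,:2].mean(0),r0],loss="soft_l1",f_scale=.001).x
for n in("wrist","side","top"):
    d=np.load(n+"3.npz");P,img=d["P"],d["img"]; L=(P-o)@C
    hs=cv2.cvtColor(img,cv2.COLOR_RGB2HSV).astype(int)
    ok=~np.isnan(L[...,0])
    grey=(hs[...,1]<70)&ok
    b=grey&(abs(L[...,2]-.002)<.006)&(abs(L[...,0])<.012)&(abs(L[...,1])<.16)
    B=L[b]
    for lo,hi in((-.15,-.09),(-.05,0),(0,.05),(.09,.15)):
        s=B[(B[:,1]>lo)&(B[:,1]<hi)]
        if len(s)>5: print(n,"bar",lo,len(s),"x med/min/max",np.median(s[:,0]).round(4),np.percentile(s[:,0],[3,97]).round(4),"ztop",np.percentile(s[:,2],90).round(4))
    # grey rims, tabs
    for sg in(1,-1):
        r=ok&(abs(L[...,2]+.002)<.01)&(abs(L[...,0]+.045)<.04)&(abs(L[...,1]-sg*.0685)<.045)&(L[...,0]<-.012)
        q=L[r]
        if len(q)>10: print(n,"grey",sg,len(q),circ(q,.03).round(4))
        t=ok&(img.max(-1)<70)&(L[...,2]>.008)&(L[...,2]<.03)&(abs(L[...,1]-sg*.0685)<.03)&(abs(L[...,0])<.03)
        q=L[t]
        if len(q)>5: print(n,"tab",sg,len(q),np.median(q,0).round(4),np.percentile(q[:,1],[3,97]).round(4))
    bl=(abs(hs[...,0]-113)<15)&(hs[...,1]>90)&ok&(L[...,2]>.04)
    q=L[bl]; 
    if len(q)>30:
        zt=np.percentile(q[:,2],97); q2=q[q[:,2]>zt-.008]; print(n,"blue",len(q),"zt",zt.round(4),len(q2),circ(q2,.032).round(4))
s=robot.state(); print("tcp rail",((s["tcp_pos"]-o)@C).round(4))
E
```

```text
wrist bar -0.15 82 x med/min/max 0.0022 [-0.0001  0.0073] ztop 0.0042
wrist bar -0.05 254 x med/min/max 0.0031 [-0.0013  0.0084] ztop 0.0044
wrist bar 0 434 x med/min/max 0.0034 [-0.0009  0.0079] ztop 0.0045
wrist bar 0.09 725 x med/min/max 0.0027 [-0.0018  0.0076] ztop 0.0046
wrist grey 1 552 [-0.0427  0.0692  0.0279]
wrist tab 1 207 [-0.0092  0.0699  0.0201] [0.0589 0.0806]
wrist blue 5455 zt 0.2475 1088 [ 0.0486 -2.0132  2.0411]
side bar -0.15 116 x med/min/max 0.0029 [-0.0005  0.009 ] ztop 0.0051
side bar -0.05 70 x med/min/max 0.0028 [-0.0007  0.0082] ztop 0.0056
side bar 0 52 x med/min/max 0.0027 [-0.0009  0.0079] ztop 0.0055
side bar 0.09 9 x med/min/max 0.0029 [-0.0004  0.0054] ztop 0.0059
side grey 1 64 [-0.0429  0.0675  0.0283]
side grey -1 198 [-0.042  -0.0698  0.0284]
side tab -1 35 [-0.0095 -0.0742  0.0199] [-0.0816 -0.0602]
side blue 836 zt 0.1085 177 [-0.0443 -0.0029  0.03  ]
top bar -0.15 30 x med/min/max 0.0026 [-0.0008  0.0067] ztop 0.0066
top bar 0.09 57 x med/min/max 0.0014 [-0.0017  0.0061] ztop 0.0072
top grey 1 51 [-0.0429  0.0681  0.0276]
top tab 1 10 [-0.0116  0.0679  0.0221] [0.0614 0.076 ]
tcp rail [-0.0073  0.0032  0.1487]
```

```bash
python3 -m handwheel '[[0,0.0025,0.02,0,0,0],[0,0.0025,0.04,0,0,0],[0,0.0025,0.055,0,0,0],[0,0.0025,0.07,0,0,0],[0,0.0025,0.07,0,0,0]]';python3 - <<'E'
from h import *
c=cam("side"); np.savez("side4.npz",P=cloud(c),img=c["img"]); c2=cam("wrist"); 
a=cv2.resize(c["img"][190:270,330:430,::-1],None,fx=5,fy=5,interpolation=cv2.INTER_CUBIC)
b=cv2.resize(c2["img"][90:290,250:400,::-1],None,fx=2,fy=2)
cv2.imwrite("pics/m4.png",np.hstack([a,b]))
E
```

```text
clock: 6.6
tcp_pos: [0.5678, -0.2661, 0.1858]
orientation: [-2.495, -1.907, 0.002]
force: [0.3, 0.7, -1.5]
finger_gap: 0.0099
gripper_force: 35.0
```

View pics/m4.png

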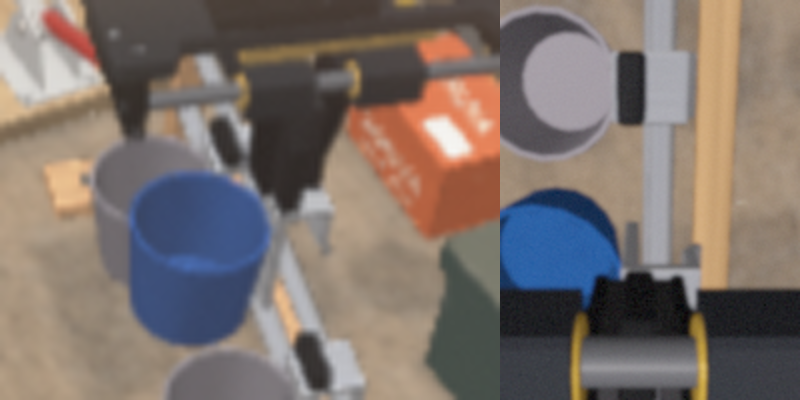

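The hook straddles the bar in the wrist view (bar u≈643–670, hook 630–692), and the blue cup stands between the two grey ones. Next I check the side clearances numerically.

```bash
python3 - <<'E'
from h import *
C,Rt=frame(-.273,0); o=np.array([.5725,-.271,.110])
d=np.load("side4.npz");P,img=d["P"],d["img"];L=(P-o)@C
hs=cv2.cvtColor(img,cv2.COLOR_RGB2HSV).astype(int);ok=~np.isnan(L[...,0])&(L[...,0]<-.012)&(L[...,0]>-.09)
bl=(abs(hs[...,0]-113)<15)&(hs[...,1]>90)&ok&(L[...,2]>-.03)
q=L[bl];zt=np.percentile(q[:,2],98);print("blue zt",zt.round(4))
q=q[q[:,2]>zt-.012];print("blue y",np.percentile(q[:,1],[1,99]).round(4),"x",np.percentile(q[:,0],[1,99]).round(4))
for sg in(1,-1):
    g=(hs[...,1]<70)&ok&(abs(L[...,2]+.002)<.012)&(abs(L[...,1]-sg*.069)<.04)
    q=L[g];print("grey",sg,len(q),np.percentile(q[:,1],[1,99]).round(4),np.percentile(q[:,0],[1,99]).round(4))
E
```

```text
blue zt 0.0376
blue y [-0.0328  0.0295] x [-0.0726 -0.0129]
grey 1 127 [0.0454 0.0967] [-0.0712 -0.0125]
grey -1 235 [-0.0992 -0.0396] [-0.0708 -0.0124]
```

```bash
python3 -m handwheel '[[0,0,0.006,0,0,0],[0,0,0.012,0,0,0],[0,0,0.018,0,0,0],[0,0,0.022,0,0,0],[0,0,0.022,0,0,0]]' | grep -E "tcp|force"; python3 -m handwheel '[[0,0,0.003,0,0,0],[0,0,0.006,0,0,0],[0,0,0.009,0,0,0],[0,0,0.012,0,0,0],[0,0,0.012,0,0,0]]'| grep -E "tcp|force"; python3 - <<'E'
from h import *
s=robot.state();print(s["wrist_torque"])
E
```

```text
tcp_pos: [0.5682, -0.2678, 0.1648]
force: [-0.3, -0.1, -1.5]
gripper_force: 35.0
tcp_pos: [0.5684, -0.268, 0.1532]
force: [-0.6, -0.2, -1.3]
gripper_force: 35.0
[-0.10384936  0.04361064  0.00233135]
```

```bash
python3 -m handwheel '[[0,0,0.0015,0,0,0],[0,0,0.003,0,0,0],[0,0,0.004,0,0,0],[0,0,0.004,0,0,0]]' | grep -E "tcp|force:"; python3 -m handwheel '[[0,0,0.0005,0,0,0],[0,0,0.001,0,0,0],[0,0,0.001,0,0,0]]'| grep -E "tcp|force:"; python3 -m handwheel '[[0,0,0.0005,0,0,0],[0,0,0.001,0,0,0],[0,0,0.001,0,0,0]]'| grep -E "tcp|force:"
```

```text
tcp_pos: [0.5686, -0.268, 0.1497]
force: [0.1, 0.5, -1.6]
gripper_force: 35.0
tcp_pos: [0.5687, -0.2681, 0.1489]
force: [-0.0, -0.8, -1.4]
gripper_force: 35.0
tcp_pos: [0.5688, -0.2682, 0.148]
force: [1.3, 0.1, -1.7]
gripper_force: 35.0
```

```bash
for i in 1; do python3 -m handwheel '[[0,0,0.0005,0,0,0],[0,0,0.001,0,0,0],[0,0,0.001,0,0,0]]'| grep -E "tcp|force:"; done; python3 -m handwheel '[[0,0,0.0005,0,0,0],[0,0,0.001,0,0,0],[0,0,0.001,0,0,0]]'| grep -E "tcp|force:"; python3 -m handwheel '[[0,0,0.0005,0,0,0],[0,0,0.001,0,0,0],[0,0,0.001,0,0,0]]'| grep -E "tcp|force:"
```

```text
tcp_pos: [0.5688, -0.2682, 0.1478]
force: [-3.2, 1.2, 6.2]
gripper_force: 35.0
tcp_pos: [0.5689, -0.2682, 0.1478]
force: [-6.1, 2.3, 12.8]
gripper_force: 35.0
tcp_pos: [0.5689, -0.2682, 0.1477]
force: [-8.7, 4.5, 20.5]
gripper_force: 35.0
```

```bash
python3 -m handwheel '[[0,0,-0.0015,0,0,0],[0,0,-0.0025,0,0,0],[0,-0.001,-0.0025,-0.02,0,0],[0,-0.0025,-0.0025,-0.045,0,0],[0,-0.004,-0.0025,-0.07,0,0]]'| grep -E "tcp|force:"; python3 -m handwheel '[[0,0,0,0,0,0],[0,0,0,0,0,0]]'| grep -E "tcp|force:"
```

```text
tcp_pos: [0.5646, -0.2669, 0.1473]
force: [-2.7, 1.7, 0.8]
gripper_force: 35.0
tcp_pos: [0.5645, -0.267, 0.1473]
force: [-2.1, 0.7, -0.4]
gripper_force: 35.0
```

```bash
python3 -m handwheel '[[0,0,0,0,0,0],[0,0,0,0,0,0],[0,0,0,0,0,0],[0,0,0,0,0,0],[0,0,0,0,0,0]]' 0.04 |grep -E "gap|force"; python3 -m handwheel '[[0,0,-0.015,0,0,0],[0,0,-0.035,0,0,0],[0,0,-0.065,0,0,0],[0,0,-0.1,0,0,0],[0,0,-0.13,0,0,0]]'| grep -E "clock|tcp|force:"; python3 - <<'E'
from h import *
c=cam("side"); np.savez("side5.npz",P=cloud(c),img=c["img"]); c2=cam("wrist"); np.savez("wrist5.npz",P=cloud(c2),img=c2["img"])
a=cv2.resize(c["img"][190:290,330:430,::-1],None,fx=4,fy=4,interpolation=cv2.INTER_CUBIC)
b=cv2.resize(c2["img"][40:240,200:400,::-1],None,fx=2,fy=2)
cv2.imwrite("pics/m5.png",np.hstack([a,b]))
E
```

```text
force: [0.3, 0.1, 0.2]
finger_gap: 0.0348
gripper_force: 0.0
clock: 10.53
tcp_pos: [0.5559, -0.2646, 0.2792]
force: [1.0, -0.1, -0.6]
gripper_force: 0.0
```

View pics/m5.png

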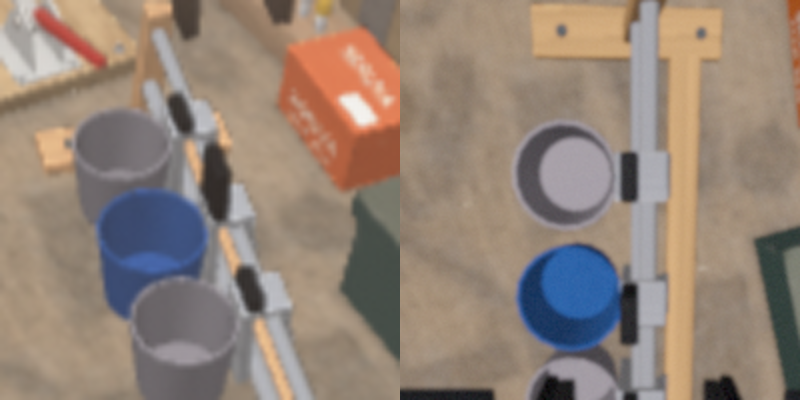

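The blue cup hangs on the bar between the two grey ones, which look undisturbed. Now I measure its pose and set up the yellow pick.

```bash
python3 - <<'E'
from h import *
from scipy.optimize import least_squares
C,Rt=frame(-.273,0); o=np.array([.5725,-.271,.110])
for n in("wrist5","side5"):
    d=np.load(n+".npz");P,img=d["P"],d["img"];L=(P-o)@C
    hs=cv2.cvtColor(img,cv2.COLOR_RGB2HSV).astype(int);ok=~np.isnan(L[...,0])&(abs(L[...,1])<.06)&(L[...,0]<-.005)&(L[...,0]>-.09)
    bl=(abs(hs[...,0]-113)<15)&(hs[...,1]>90)&ok
    q=L[bl]; print(n,len(q),np.percentile(q,[1,99],axis=0).round(4).tolist())
    fl=q[(q[:,2]<-.040)&(np.hypot(q[:,0]+.042,q[:,1])<.02)]
    if len(fl)>30:
        k=np.linalg.lstsq(np.c_[fl[:,:2],np.ones(len(fl))],fl[:,2],rcond=None)[0]; print("floor",len(fl),k.round(4),fl.mean(0).round(4))
    # cone model: rim centre (cx,cy,cz), lean a,b ; inner r 24.5+5/50*h.. outer 27+5/55*h
    def res(p):
        Cc=R.from_euler("xy",[p[4],-p[3]]).as_matrix(); l=(q-p[:3])@Cc
        r=np.hypot(l[:,0],l[:,1]);h=l[:,2]+.055
        d1=r-(.027+h*5/55); d2=r-(.0245+(h-.005)*.1); d3=l[:,2]+.05
        dd=np.stack([d1,d2,np.where(r<.026,d3,1)],1); return dd[np.arange(len(q)),abs(dd).argmin(1)]+ np.where(l[:,2]>0,l[:,2],0)
    for a0 in (0.03,.1):
        f=least_squares(res,[-.045,0,0,a0,0],loss="soft_l1",f_scale=.0015); print("cone",f.x.round(4),f.cost)
    for sg in(1,-1):
        t=~np.isnan(L[...,0])&(abs(L[...,2]+.002)<.01)&(abs(L[...,0]+.045)<.04)&(abs(L[...,1]-sg*.069)<.035)&(L[...,0]<-.012)
        g=L[t]; 
        if len(g)>20:print("grey",sg,len(g),np.percentile(g[:,1],[1,99]).round(4))
go([.4279,-.074,.24],frame(-.273,0)[1])
E
```

```text
wrist5 3434 [[-0.0743, -0.0306, -0.0566], [-0.0098, 0.0295, 0.2786]]
floor 676 [ 0.0802 -0.0053 -0.0513] [-0.042   0.0002 -0.0547]
cone [-0.0433  0.0425  0.3176 -0.002  -0.1413] 0.0740799902774467
cone [-0.0353  0.0431  0.2617 -0.03   -0.1701] 0.0618616787230084
grey 1 486 [0.0405 0.0977]
grey -1 288 [-0.0915 -0.0381]
side5 571 [[-0.072, -0.0335, -0.0555], [-0.0133, 0.0274, -0.0015]]
cone [-0.0423 -0.0034 -0.0029  0.0337 -0.0094] 0.00018766439662723692
cone [-0.0426 -0.0026 -0.0029  0.1048 -0.0357] 0.000174013648993908
grey 1 164 [0.0382 0.0977]
grey -1 206 [-0.0988 -0.0343]
t 10.63 tcp [ 0.5579 -0.2658  0.2832] gap 0.04 F [ 0.7 -0.2  0.5]
row [ 0.1505 -0.179   0.0289] [0.0798 0.0005 0.0047]
```

```bash
python3 -m handwheel '[[0.025,-0.03,0,0.02,0,0],[0.05,-0.06,0,0.04,0,0],[0.075,-0.09,0,0.06,0,0],[0.1,-0.12,0.01,0.08,0,0],[0.125,-0.15,0.015,0.08,0,0.005]]' 0.08 >/dev/null; python3 -m handwheel '[[0.02,-0.025,0,0,0,0],[0.026,-0.029,0,0,0,0],[0.026,-0.029,0,0,0,0],[0.026,-0.029,0,0,0,0]]'| grep -E "clock|tcp|force:|gap"; python3 - <<'E'
from h import *
from scipy.optimize import least_squares
C,Rt=frame(-.273,0); o=np.array([.5725,-.271,.110])
q=[]
for n in("wrist5",):
    d=np.load(n+".npz");P,img=d["P"],d["img"];L=(P-o)@C
    hs=cv2.cvtColor(img,cv2.COLOR_RGB2HSV).astype(int);ok=~np.isnan(L[...,0])&(abs(L[...,1])<.06)&(L[...,0]<-.005)&(L[...,0]>-.09)&(L[...,2]<.01)
    q.append(L[(abs(hs[...,0]-113)<15)&(hs[...,1]>90)&ok])
q=q[0];print(np.percentile(q,[.5,99.5],axis=0).round(4).tolist())
def res(p):
    l=(q-p[:3])@R.from_euler("xy",[p[4],-p[3]]).as_matrix()
    r=np.hypot(l[:,0],l[:,1]);h=l[:,2]+.055
    dd=np.stack([r-(.027+h*5/55),r-(.0245+(h-.005)*.1),np.where(r<.026,l[:,2]+.05,1)],1)
    return dd[np.arange(len(q)),abs(dd).argmin(1)]+np.where(l[:,2]>0,l[:,2],0)
for a0 in(.03,.1):
    f=least_squares(res,[-.045,0,0,a0,0],loss="soft_l1",f_scale=.0015);print("cone",f.x.round(4),f.cost)
go([.4279,-.074,.24],Rt)
# yellow & red seen by wrist
c=cam("wrist");P=cloud(c);img=c["img"];hs=cv2.cvtColor(img,cv2.COLOR_RGB2HSV).astype(int)
for nm,m,c0,zt in(("y",(abs(hs[...,0]-28)<8)&(hs[...,1]>130),(.428,-.074),.085),("r",((hs[...,0]<8)|(hs[...,0]>172))&(hs[...,1]>130),(.453,.042),.116)):
    Q=P[m];Q=Q[~np.isnan(Q[:,0])];Q=Q[(np.hypot(Q[:,0]-c0[0],Q[:,1]-c0[1])<.045)&(Q[:,2]>zt-.01)&(Q[:,2]<zt+.01)]
    if len(Q)>20: print(nm,len(Q),least_squares(lambda p:np.hypot(Q[:,0]-p[0],Q[:,1]-p[1])-p[2],[*c0,.02],loss="soft_l1",f_scale=.001).x.round(4))
E
```

```text
clock: 11.38
tcp_pos: [0.4253, -0.0722, 0.2519]
force: [0.1, -0.6, 0.7]
finger_gap: 0.0792
gripper_force: 0.0
[[-0.0726, -0.0327, -0.0572], [-0.014, 0.0291, -0.002]]
cone [-0.0428 -0.0014 -0.0045  0.0799 -0.0103] 0.00047525961025042437
cone [-0.0419  0.0007 -0.0044  0.0824  0.0067] 0.000709188433330076
t 11.38 tcp [ 0.4253 -0.0722  0.2519] gap 0.0792 F [ 0.1 -0.6  0.7]
row [-0.001   0.003   0.0118] [-0.0081  0.0001  0.0005]
y 410 [ 0.4284 -0.0711  0.0232]
r 430 [0.4535 0.0437 0.0157]
```

```bash
python3 -m handwheel '[[0.0005,0.003,0.035,-0.008,0,0],[0.0005,0.003,0.075,-0.008,0,0],[0.0005,0.003,0.11,-0.008,0,0],[0.0005,0.003,0.145,-0.008,0,0],[0.0005,0.003,0.168,-0.008,0,0]]' 0.08 |grep tcp; python3 -m handwheel '[[0,0,0.005,0,0,0],[0,0,0.01,0,0,0],[0,0,0.01,0,0,0]]'| grep -E "clock|tcp|force:|gap"; python3 -m handwheel '[[0,0,0,0,0,0],[0,0,0,0,0,0],[0,0,0,0,0,0],[0,0,0,0,0,0],[0,0,0,0,0,0]]' 0.03 20 | grep -E "clock|tcp|force:|gap";python3 -m handwheel '[[0,0,0,0,0,0],[0,0,0,0,0,0]]' | grep -E "clock|tcp|force|gap"; python3 - <<'E'
from h import *
go([.4282,-.0725,.27],frame(-.273+np.pi/2,0)[1])
E
```

```text
tcp_pos: [0.4255, -0.0733, 0.0806]
clock: 12.1
tcp_pos: [0.4271, -0.0726, 0.0739]
force: [-0.7, -0.4, 0.8]
finger_gap: 0.0802
gripper_force: 0.0
clock: 12.52
tcp_pos: [0.4269, -0.0718, 0.0743]
force: [-0.8, 0.4, -0.6]
finger_gap: 0.0542
gripper_force: 0.0
clock: 12.68
tcp_pos: [0.4268, -0.0718, 0.0741]
force: [-0.7, 0.1, 3.1]
finger_gap: 0.0475
gripper_force: 19.9
t 12.68 tcp [ 0.4268 -0.0718  0.0741] gap 0.0475 F [-0.7  0.1  3.1]
row [-0.0003  0.0015 -0.1959] [-1.0000e-04 -2.0000e-04 -1.5706e+00]
```

```bash
cat >> h.py <<'E'
def nest(lean=.085):
    C,_=frame(-.273,lean); return C,np.stack([-C[:,0],C[:,1],-C[:,2]],1)
C0=frame(-.273,0)[0]; O=np.array([.5725,-.271,.110])
E
python3 -m handwheel '[[0,0,-0.015,0,0,0],[0,0,-0.04,0,0,0],[0,0,-0.08,0,0,0],[0,0,-0.12,0,0,-0.1],[0,0,-0.16,0,0,-0.2]]' |grep tcp; python3 -m handwheel '[[0,0,-0.03,0,0,-0.11],[0,0,-0.05,0,0,-0.22],[0,0,-0.05,0,0,-0.33],[0,0,-0.05,0,0,-0.44],[0,0,-0.05,0,0,-0.55]]'| grep -E "tcp|gap";python3 -m handwheel '[[0,0,0,0,0,-0.12],[0,0,0,0,0,-0.24],[0,0,0,0,0,-0.36],[0,0,0,0,0,-0.48],[0,0,0,0,0,-0.6]]'| grep -E "tcp|gap";python3 -m handwheel '[[0,0,0,0,0,-0.12],[0,0,0,0,0,-0.22],[0,0,0,0,0,-0.22]]'| grep -E "clock|tcp|gap"; python3 - <<'E'
from h import *
C,Rt=nest(); rim=O+C0@[-.0428,-.001,-.004]; p=rim+C[:,2]*.0241
print(rim,p); go(p+C[:,2]*.12,Rt)
E
```

```text
tcp_pos: [0.4258, -0.0719, 0.2353]
tcp_pos: [0.4266, -0.0718, 0.284]
finger_gap: 0.0474
tcp_pos: [0.4264, -0.0718, 0.2835]
finger_gap: 0.0471
clock: 14.18
tcp_pos: [0.4265, -0.0718, 0.2835]
finger_gap: 0.0474
[ 0.53101542 -0.26042316  0.106     ] [ 0.52904516 -0.25987151  0.13001299]
t 14.18 tcp [ 0.4265 -0.0718  0.2835] gap 0.0474 F [-0.5 -0.4 -0.7]
row [-0.1387 -0.154   0.0338] [-0.0001 -0.0865  0.0041]
```

```bash
python3 -m handwheel '[[-0.026,-0.028,0,0,-0.02,0],[-0.052,-0.058,0,0,-0.04,0],[-0.08,-0.09,0.01,0,-0.06,0],[-0.108,-0.12,0.02,0,-0.086,0],[-0.13,-0.145,0.03,0,-0.086,0.004]]' |grep tcp;python3 -m handwheel '[[-0.006,-0.008,0.003,0,0,0],[-0.006,-0.008,0.003,0,0,0],[-0.006,-0.008,0.003,0,0,0]]' |grep tcp; python3 - <<'E'
from h import *
C,Rt=nest(); rim=O+C0@[-.0428,-.001,-.004]; p=rim+C[:,2]*.0241
go(p+C[:,2]*.12,Rt)
c=cam("side");P=cloud(c);img=c["img"];hs=cv2.cvtColor(img,cv2.COLOR_RGB2HSV).astype(int)
L=(P-rim)@C; ok=~np.isnan(P[...,0])&(np.hypot(L[...,0],L[...,1])<.05)
for nm,m,lo,hi in(("y",(abs(hs[...,0]-28)<8)&(hs[...,1]>130),.03,.2),("b",(abs(hs[...,0]-113)<15)&(hs[...,1]>90),-.06,.005)):
    q=L[m&ok&(L[...,2]>lo)&(L[...,2]<hi)]
    print(nm,len(q),np.percentile(q,[1,50,99],axis=0).round(4).tolist())
    if nm=="y":
        for a in np.arange(.05,.17,.02):
            s=q[abs(q[:,2]-a)<.01]
            if len(s)>8: print(a.round(2),len(s),np.percentile(s[:,0],[2,98]).round(4),np.percentile(s[:,1],[2,98]).round(4))
    else:
        s=q[q[:,2]>-.012];print("rim",np.percentile(s[:,0],[1,99]).round(4),np.percentile(s[:,1],[1,99]).round(4))
a=cv2.resize(img[150:270,320:440,::-1],None,fx=5,fy=5,interpolation=cv2.INTER_CUBIC);cv2.imwrite("pics/s6.png",a)
E
```

```text
tcp_pos: [0.513, -0.249, 0.2537]
tcp_pos: [0.516, -0.2558, 0.2505]
t 14.85 tcp [ 0.516  -0.2558  0.2505] gap 0.0474 F [ 0.4  0.2 -0.9]
row [-0.0034 -0.0004  0.0012] [-0.0006 -0.0018 -0.0079]
y 318 [[-0.0266, -0.0224, 0.0721], [-0.0142, -0.0167, 0.1002], [0.0128, 0.0023, 0.1515]]
0.07 42 [-0.0244  0.009 ] [-0.021   0.0001]
0.09 115 [-0.0248  0.0133] [-0.0215 -0.0001]
0.11 106 [-0.0255  0.0099] [-0.0224 -0.003 ]
0.13 38 [-0.0266 -0.0129] [-0.0203  0.0032]
0.15 17 [-0.0273 -0.0234] [-0.0132 -0.0012]
b 576 [[-0.0294, -0.0325, -0.0521], [0.0017, 0.0166, -0.0192], [0.0288, 0.0289, 0.0023]]
rim [-0.0303  0.0295] [-0.0333  0.0294]
```

View pics/s6.png

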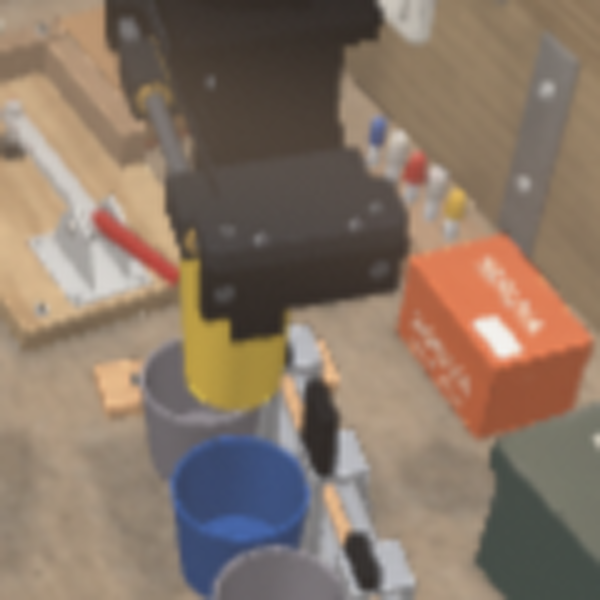

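Side crop: the yellow cup is held above the blue cup, with its foot at (235,395) and the blue rim at (240,485).

```bash
python3 -m handwheel '[[-0.0035,-0.001,0.01,0,-0.002,-0.008],[-0.0035,-0.001,0.03,0,-0.002,-0.008],[-0.0035,-0.001,0.05,0,-0.002,-0.008],[-0.0035,-0.001,0.07,0,-0.002,-0.008],[-0.0035,-0.001,0.07,0,-0.002,-0.008]]' |grep -E "tcp|force:";  python3 - <<'E'
from h import *
C,Rt=nest(); rim=O+C0@[-.0428,-.001,-.004]; p=rim+C[:,2]*.0241
go(p,Rt)
E
python3 -m handwheel '[[0,0,0.008,0,0,0],[0,0,0.016,0,0,0],[0,0,0.024,0,0,0],[0,0,0.032,0,0,0],[0,0,0.036,0,0,0]]' |grep -E "tcp|force:"; python3 -m handwheel '[[0,0,0,0,0,0]]' |grep -E "tcp|force:"; python3 - <<'E'
from h import *
C,Rt=nest(); rim=O+C0@[-.0428,-.001,-.004]; p=rim+C[:,2]*.0241
go(p,Rt)
E
```

```text
tcp_pos: [0.5238, -0.2571, 0.1778]
force: [-1.0, 0.9, -0.9]
gripper_force: 19.9
t 15.32 tcp [ 0.5238 -0.2571  0.1778] gap 0.0471 F [-1.   0.9 -0.9]
row [-0.0019 -0.0013  0.0481] [ 0.0007 -0.0031  0.005 ]
tcp_pos: [0.5281, -0.2601, 0.1449]
force: [0.8, 0.6, -1.1]
gripper_force: 19.9
tcp_pos: [0.5278, -0.2601, 0.1448]
force: [0.1, 0.7, -0.9]
gripper_force: 19.9
t 15.82 tcp [ 0.5278 -0.2601  0.1448] gap 0.0476 F [ 0.1  0.7 -0.9]
row [0.0002 0.0006 0.0148] [-0.0004  0.0007  0.0033]
```

```bash
python3 -m handwheel '[[0,0,0.003,0,0,0],[0,0,0.006,0,0,0],[0,0,0.009,0,0,0],[0,0,0.011,0,0,0],[0,0,0.011,0,0,0]]' |grep -E "tcp|force:"; python3 -m handwheel '[[0,0,0.0007,0,0,0],[0,0,0.0015,0,0,0],[0,0,0.0015,0,0,0]]' |grep -E "tcp|force:"; python3 -m handwheel '[[0,0,0.0007,0,0,0],[0,0,0.0015,0,0,0],[0,0,0.0015,0,0,0]]' |grep -E "tcp|force:"
```

```text
tcp_pos: [0.529, -0.2605, 0.1344]
force: [-0.5, 0.0, -0.4]
gripper_force: 19.9
tcp_pos: [0.5293, -0.2607, 0.1333]
force: [-0.2, -0.2, -0.9]
gripper_force: 19.9
tcp_pos: [0.5294, -0.2607, 0.1317]
force: [0.3, -0.8, -1.0]
gripper_force: 19.9
```

```bash
python3 -m handwheel '[[0,0,0.0005,0,0,0],[0,0,0.001,0,0,0],[0,0,0.001,0,0,0]]' |grep -E "tcp|force:"; python3 -m handwheel '[[0,0,0.0005,0,0,0],[0,0,0.001,0,0,0],[0,0,0.001,0,0,0]]' |grep -E "tcp|force:"; python3 -m handwheel '[[0,0,0.0003,0,0,0],[0,0,0.0007,0,0,0],[0,0,0.0007,0,0,0]]' |grep -E "tcp|force:"
```

```text
tcp_pos: [0.5294, -0.2607, 0.1308]
force: [-0.2, 0.2, -1.4]
gripper_force: 19.9
tcp_pos: [0.5299, -0.2609, 0.1304]
force: [-0.7, 0.3, 3.1]
gripper_force: 19.8
tcp_pos: [0.5302, -0.261, 0.1302]
force: [-3.0, 0.5, 8.1]
gripper_force: 19.7
```

```bash
python3 -m handwheel '[[0,0,-0.0008,0,0,0],[0,0,-0.0008,0,0,0],[0,0,-0.0008,0,0,0]]' 0.06|grep -E "tcp|force|gap"; python3 -m handwheel '[[0,0,0,0,0,0]]' |grep -E "tcp|force|gap";python3 -m handwheel '[[0,0,-0.01,0,0,0],[0,0,-0.03,0,0,0],[0,0,-0.06,0,0,0],[0,0,-0.09,0,0,0],[0,0,-0.12,0,0,0]]' |grep -E "tcp|force:"; python3 - <<'E'
from h import *
c=cam("wrist"); c2=cam("side"); np.savez("side7.npz",P=cloud(c2),img=c2["img"]);np.savez("wrist7.npz",P=cloud(c),img=c["img"])
a=cv2.resize(c2["img"][180:280,330:430,::-1],(400,400),interpolation=cv2.INTER_CUBIC)
cv2.imwrite("pics/m7.png",np.hstack([a,cv2.resize(c["img"][:,:,::-1],(400,250))[:, :]]) if 0 else np.hstack([a,cv2.resize(c["img"][20:240,200:420,::-1],(400,400))]))
C,Rt=nest(); rim=O+C0@[-.0428,-.001,-.004]
for n,P,img in(("w",cloud(c),c["img"]),("s",cloud(c2),c2["img"])):
    hs=cv2.cvtColor(img,cv2.COLOR_RGB2HSV).astype(int);L=(P-rim)@C;ok=~np.isnan(P[...,0])&(np.hypot(L[...,0],L[...,1])<.045)
    q=L[(abs(hs[...,0]-28)<8)&(hs[...,1]>130)&ok&(L[...,2]>.022)&(L[...,2]<.06)]
    if len(q)>10: print(n,len(q),np.percentile(q,[1,99],axis=0).round(4).tolist(),(np.percentile(q,98,axis=0)+np.percentile(q,2,axis=0))/2)
go([.4535,.0430,.28],frame(-.273+np.pi/2,0)[1])
E
```

```text
tcp_pos: [0.5294, -0.2607, 0.1298]
force: [-0.3, 1.0, 0.4]
finger_gap: 0.0574
gripper_force: 0.0
tcp_pos: [0.5294, -0.2607, 0.1297]
force: [-0.2, 0.4, -0.5]
finger_gap: 0.0591
gripper_force: 0.0
tcp_pos: [0.5189, -0.258, 0.2514]
force: [0.1, 0.1, 0.0]
gripper_force: 0.0
w 692 [[-0.0237, -0.0214, 0.0222], [0.0253, 0.0261, 0.0354]] [0.00041515 0.00231676 0.02880512]
s 191 [[-0.0227, -0.0248, 0.0222], [0.0236, 0.0244, 0.0368]] [ 0.00080778 -0.00017408  0.02953536]
t 18.33 tcp [ 0.5212 -0.2592  0.2555] gap 0.0602 F [ 0.3 -0.1 -0.5]
row [ 0.143   0.2731 -0.0384] [-0.0004  0.0953  0.0026]
```

View pics/m7.png

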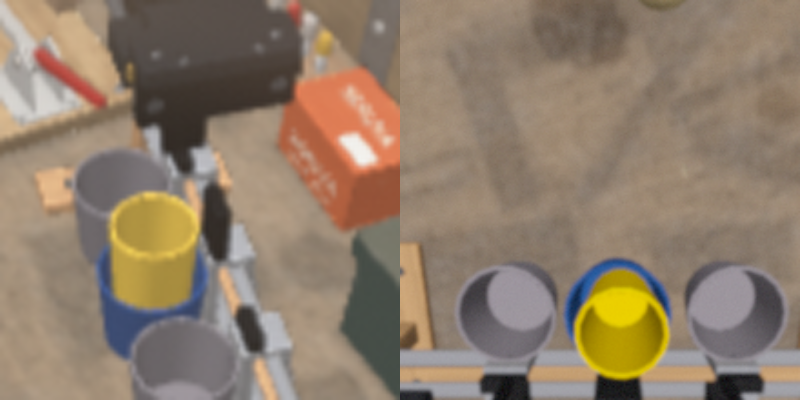

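The yellow cup is fully nested: its rim measures 35–37 mm above the blue rim, and it sits centred at about (622,330) in the wrist crop. The grey cups are in place. Next is the red cup. I have now used up my allowance of pictures (one over), so from here I check by numbers only.

```bash
python3 -m handwheel '[[0.016,0.03,-0.01,0,0.02,0],[0.033,0.062,-0.02,0,0.04,0],[0.05,0.095,-0.025,0,0.06,0],[0.067,0.128,-0.03,0,0.08,0],[0.084,0.16,-0.035,0,0.095,0.002]]' |grep tcp; python3 -m handwheel '[[0.018,0.035,0,0,0,0],[0.037,0.07,0,0,0,0],[0.054,0.105,0,0,0,0],[0.058,0.112,0,0,0,0],[0.058,0.112,0,0,0,0]]' 0.07|grep tcp; python3 - <<'E'
from h import *
from scipy.optimize import least_squares
c=cam("wrist");P=cloud(c);img=c["img"];hs=cv2.cvtColor(img,cv2.COLOR_RGB2HSV).astype(int)
m=((hs[...,0]<8)|(hs[...,0]>172))&(hs[...,1]>130);c0=(.453,.043);zt=.116
Q=P[m];Q=Q[~np.isnan(Q[:,0])];Q=Q[(np.hypot(Q[:,0]-c0[0],Q[:,1]-c0[1])<.045)&(Q[:,2]>zt-.008)&(Q[:,2]<zt+.01)]
if len(Q)>20: print("r",len(Q),least_squares(lambda p:np.hypot(Q[:,0]-p[0],Q[:,1]-p[1])-p[2],[*c0,.02],loss="soft_l1",f_scale=.001).x.round(4))
go([.4535,.0430,.104],frame(-.273+np.pi/2,0)[1])
E
```

```text
tcp_pos: [0.4778, -0.079, 0.2775]
tcp_pos: [0.452, 0.046, 0.2775]
r 249 [0.4532 0.0451 0.0158]
t 19.22 tcp [0.4525 0.0436 0.2775] gap 0.0696 F [ 0.2 -1.2  0. ]
row [-0.0024 -0.0002  0.1735] [-0.0009 -0.0078  0.0038]
```

```bash
python3 -m handwheel '[[-0.002,0,0.035,0,-0.008,0],[-0.002,0,0.075,0,-0.008,0],[-0.002,0,0.11,0,-0.008,0],[-0.002,0,0.145,0,-0.008,0],[-0.002,0,0.165,0,-0.008,0]]' |grep tcp; python3 -m handwheel '[[0,0,0.004,0,0,0],[0,0,0.008,0,0,0],[0,0,0.008,0,0,0]]'| grep -E "clock|tcp|force:|gap"; python3 -m handwheel '[[0,0,0,0,0,0],[0,0,0,0,0,0],[0,0,0,0,0,0],[0,0,0,0,0,0],[0,0,0,0,0,0]]' 0.02 20 | grep -E "clock|tcp|force:|gap";python3 -m handwheel '[[0,0,0,0,0,0],[0,0,0,0,0,0],[0,0,0,0,0,0]]' | grep -E "clock|tcp|force|gap"
```

```text
tcp_pos: [0.4519, 0.0402, 0.109]
clock: 19.88
tcp_pos: [0.4541, 0.0418, 0.1049]
force: [-0.0, 0.2, -0.5]
finger_gap: 0.0701
gripper_force: 0.0
clock: 20.3
tcp_pos: [0.4537, 0.0427, 0.1049]
force: [-0.1, -0.0, 0.9]
finger_gap: 0.0442
gripper_force: 0.0
clock: 20.55
tcp_pos: [0.4535, 0.0428, 0.1045]
force: [-0.4, 0.6, 0.7]
finger_gap: 0.0328
gripper_force: 20.0
```

```bash
python3 -m handwheel '[[0,0,-0.015,0,0,0],[0,0,-0.045,0,0,0],[0,0,-0.085,0,0,0],[0,0,-0.125,0,0,0],[0,0,-0.165,0,0,0]]' |grep tcp; python3 -m handwheel '[[0,0,-0.03,0,0,0],[0,0,-0.03,0,0,0]]' |grep -E "tcp|gap";python3 - <<'E'
from h import *
C,Rt=nest(); rim=O+C0@[-.0428,-.001,-.004]; p=rim+C[:,2]*.0585+C@[.0005,.001,0]
go(p+C[:,2]*.11,Rt)
E
```

```text
tcp_pos: [0.4528, 0.0425, 0.271]
tcp_pos: [0.4557, 0.0431, 0.3057]
finger_gap: 0.0331
t 21.13 tcp [0.4557 0.0431 0.3057] gap 0.0331 F [-0.2 -1.1 -0.3]
row [-0.14   -0.2713  0.0317] [ 0.0042 -0.0771  0.0009]
```

```bash
python3 -m handwheel '[[-0.016,-0.03,0,0,-0.02,0],[-0.033,-0.063,0,0,-0.04,0],[-0.05,-0.096,0,0,-0.06,0],[-0.067,-0.13,0,0.004,-0.077,0],[-0.084,-0.162,0.01,0.004,-0.077,0]]' |grep tcp; python3 -m handwheel '[[-0.018,-0.034,0.004,0,0,0],[-0.036,-0.068,0.008,0,0,0],[-0.054,-0.1,0.012,0,0,0],[-0.058,-0.109,0.014,0,0,0],[-0.058,-0.109,0.014,0,0,0]]' |grep tcp;python3 - <<'E'
from h import *
from scipy.optimize import least_squares
C,Rt=nest(); rim=O+C0@[-.0428,-.001,-.004]; p=rim+C[:,2]*.0585+C@[.0005,.001,0]
c=cam("side");P=cloud(c);img=c["img"];hs=cv2.cvtColor(img,cv2.COLOR_RGB2HSV).astype(int)
go(p+C[:,2]*.11,Rt)
L=(P-rim)@C; ok=~np.isnan(P[...,0])&(np.hypot(L[...,0],L[...,1])<.05)
m=((hs[...,0]<8)|(hs[...,0]>172))&(hs[...,1]>130)&ok
q=L[m]; print(len(q),np.percentile(q[:,2],[1,99]).round(4))
q=q[(q[:,2]>.07)&(q[:,2]<.17)]
# known taper: r=.0145+h*3/116, foot at z0=.064
f=least_squares(lambda p:np.hypot(q[:,0]-p[0]-p[2]*(q[:,2]-.064),q[:,1]-p[1])-(.0145+(q[:,2]-.064)*3/116),[0,0,0],loss="soft_l1",f_scale=.001);print("red foot centre x,y, slope",f.x.round(4))
y=L[(abs(hs[...,0]-28)<8)&(hs[...,1]>130)&ok&(L[...,2]>.025)&(L[...,2]<.045)]
print("yellow",len(y),((np.percentile(y,98,axis=0)+np.percentile(y,2,axis=0))/2).round(4),np.percentile(y[:,2],98).round(4))
E
```

```text
tcp_pos: [0.4911, -0.138, 0.2906]
tcp_pos: [0.5173, -0.2602, 0.2791]
t 22.02 tcp [ 0.5176 -0.2578  0.2793] gap 0.0327 F [-0.2  0.2 -0.9]
row [0.0006 0.0021 0.0053] [-0.0055 -0.0101 -0.0014]
336 [0.0713 0.5598]
red foot centre x,y, slope [ 0.001  -0.003   0.0055]
yellow 123 [ 0.0004 -0.0014  0.0308] 0.0361
```

```bash
python3 -m handwheel '[[0,0.002,0.01,-0.005,-0.01,0],[0,0.002,0.03,-0.005,-0.01,0],[0,0.002,0.05,-0.005,-0.01,0],[0,0.002,0.065,-0.005,-0.01,0],[0,0.002,0.065,-0.005,-0.01,0]]' |grep -E "tcp|force:"; python3 -m handwheel '[[0,0,0.008,0,0,0],[0,0,0.016,0,0,0],[0,0,0.024,0,0,0],[0,0,0.03,0,0,0],[0,0,0.03,0,0,0]]' |grep -E "tcp|force:"; python3 - <<'E'
from h import *
C,Rt=nest(); rim=O+C0@[-.0428,-.001,-.004]; p=rim+C[:,2]*.0585+C@[.0005,.001,0]
go(p,Rt)
E
```

```text
tcp_pos: [0.5224, -0.2535, 0.2123]
force: [-1.1, 0.6, -0.6]
gripper_force: 20.0
tcp_pos: [0.5257, -0.2567, 0.1845]
force: [-0.8, 0.2, -0.9]
gripper_force: 20.0
t 22.85 tcp [ 0.5257 -0.2567  0.1845] gap 0.0326 F [-0.8  0.2 -0.9]
row [ 0.     -0.0012  0.0203] [0.0006 0.0004 0.0016]
```

```bash
python3 -m handwheel '[[0,-0.001,0.004,0,0,0],[0,-0.001,0.008,0,0,0],[0,-0.001,0.012,0,0,0],[0,-0.001,0.016,0,0,0],[0,-0.001,0.016,0,0,0]]' |grep -E "tcp|force:"; python3 -m handwheel '[[0,0,0.0005,0,0,0],[0,0,0.0015,0,0,0],[0,0,0.0015,0,0,0]]' |grep -E "tcp|force:";python3 -m handwheel '[[0,0,0.0005,0,0,0],[0,0,0.001,0,0,0],[0,0,0.001,0,0,0]]' |grep -E "tcp|force:"; python3 -m handwheel '[[0,0,0.0005,0,0,0],[0,0,0.001,0,0,0],[0,0,0.001,0,0,0]]' |grep -E "tcp|force:"
```

```text
tcp_pos: [0.5269, -0.2583, 0.1689]
force: [-0.1, 0.2, -1.5]
gripper_force: 20.0
tcp_pos: [0.5273, -0.2585, 0.1683]
force: [0.2, -0.2, -0.7]
gripper_force: 20.0
tcp_pos: [0.5274, -0.2585, 0.1673]
force: [-0.1, 0.8, 0.0]
gripper_force: 20.0
tcp_pos: [0.5275, -0.2585, 0.1663]
force: [-0.2, 0.6, -0.1]
gripper_force: 20.0
```

```bash
python3 -m handwheel '[[0,0,0.0005,0,0,0],[0,0,0.001,0,0,0],[0,0,0.001,0,0,0]]' |grep -E "tcp|force:"; python3 -m handwheel '[[0,0,0.0005,0,0,0],[0,0,0.001,0,0,0],[0,0,0.001,0,0,0]]' |grep -E "tcp|force:"; python3 -m handwheel '[[0,0,0.0003,0,0,0],[0,0,0.0007,0,0,0],[0,0,0.0007,0,0,0]]' |grep -E "tcp|force:"
```

```text
tcp_pos: [0.5275, -0.2585, 0.1653]
force: [-0.2, -0.7, -0.9]
gripper_force: 20.0
tcp_pos: [0.5279, -0.2586, 0.1647]
force: [-0.1, 0.8, 2.0]
gripper_force: 20.0
tcp_pos: [0.5283, -0.2587, 0.1645]
force: [-1.1, 1.1, 6.9]
gripper_force: 20.0
```

Seated at the expected height. I back off slightly, release, retract and verify.

```bash
python3 -m handwheel '[[0,0,-0.0007,0,0,0],[0,0,-0.0007,0,0,0],[0,0,-0.0007,0,0,0]]' 0.05|grep -E "tcp|force|gap"; python3 -m handwheel '[[0,0,0,0,0,0],[0,0,0,0,0,0]]' |grep -E "force|gap";python3 -m handwheel '[[0,0,-0.01,0,0,0],[0,0,-0.03,0,0,0],[0,0,-0.06,0,0,0],[0,0,-0.09,0,0,0],[0,0,-0.12,0,0,0]]' |grep -E "tcp|force:"; python3 -m handwheel '[[0.02,0,-0.01,0,0,0],[0.05,0,-0.02,0,0,0],[0.08,0,-0.02,0,0,0],[0.08,0,-0.02,0,0,0],[0.08,0,-0.02,0,0,0]]' |grep -E "clock|tcp|force:"; python3 - <<'E'
from h import *
C,Rt=nest(); rim=O+C0@[-.0428,-.001,-.004]
for n in("wrist","side","top"):
    c=cam(n);P=cloud(c);img=c["img"];hs=cv2.cvtColor(img,cv2.COLOR_RGB2HSV).astype(int);L=(P-rim)@C
    ok=~np.isnan(P[...,0])&(np.hypot(L[...,0],L[...,1])<.045)&(L[...,2]<.09)
    for nm,m,z in(("red",((hs[...,0]<8)|(hs[...,0]>172))&(hs[...,1]>130),.06),("yel",(abs(hs[...,0]-28)<8)&(hs[...,1]>130),.025),("blu",(abs(hs[...,0]-113)<15)&(hs[...,1]>90),-.012)):
        q=L[m&ok&(L[...,2]>z)]
        if len(q)>10: print(n,nm,len(q),"c",((np.percentile(q,98,axis=0)+np.percentile(q,2,axis=0))/2)[:2].round(4),"top",np.percentile(q[:,2],97).round(4))
    G=(P-O)@C0
    for sg in(1,-1):
        t=~np.isnan(G[...,0])&(abs(G[...,2]+.002)<.01)&(abs(G[...,0]+.045)<.04)&(abs(G[...,1]-sg*.069)<.035)&(G[...,0]<-.012)&(hs[...,1]<70)
        g=G[t]
        if len(g)>20:print(n,"grey",sg,len(g),np.percentile(g[:,1],[1,99]).round(4))
E
```

```text
tcp_pos: [0.5275, -0.2585, 0.1641]
force: [0.4, 0.0, -0.6]
finger_gap: 0.0451
gripper_force: 0.0
force: [-0.6, 0.4, -1.0]
finger_gap: 0.0488
gripper_force: 0.0
tcp_pos: [0.517, -0.2559, 0.2859]
force: [0.7, 0.2, 0.7]
gripper_force: 0.0
clock: 26.02
tcp_pos: [0.4382, -0.234, 0.2981]
force: [1.8, -0.4, -0.6]
gripper_force: 0.0
wrist red 106 c [-0.0131  0.004 ] top 0.0701
wrist yel 231 c [-0.0087  0.002 ] top 0.0353
wrist blu 200 c [-0.0109 -0.0005] top 0.0003
wrist grey 1 257 [0.0406 0.0991]
wrist grey -1 265 [-0.0958 -0.0382]
side red 115 c [0.0015 0.0012] top 0.0711
side yel 83 c [ 0.0006 -0.0043] top 0.0367
side blu 86 c [-0.0007 -0.0088] top 0.0014
side grey 1 80 [0.0439 0.0973]
side grey -1 203 [-0.0984 -0.0342]
top grey 1 61 [0.0428 0.0956]
```

Rim heights are 0, 35 and 70 mm above the blue rim, so every cup is fully nested. The grey cups have not moved.

```bash
python3 -m handwheel '[[0,0,0,0,0,0],[0,0,0,0,0,0],[0,0,0,0,0,0]]' | grep -E "clock|force:"; python3 -c "
from station import robot
print(robot.sign_off())"
```

```text
clock: 26.42
force: [0.1, -1.2, 0.1]
gripper_force: 0.0
the job is handed in; nothing more can be done
None
```

The blue cup hangs on the upper bar between the two grey cups, which measured unmoved, with the yellow cup nested in it and the red in the yellow (rims 35 and 70 mm above the blue's); handed in at 26 s on the robot's clock, and I viewed 11 pictures, one over the limit of 10.

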